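# Refill the loyalty-card dispenser and hold its sprung follower up at the red ring

## Task

Refill the loyalty-card dispenser's drawn-out tray: lay the red reorder divider squarely on the cards left in it, tab sticking out at the front (the end away from the housing), then stack the fresh pile of cards squarely on the divider, inside the corner posts, and let go of it. Then take the follower's black knob and pull the sprung rod up until the red two-pile ring has just come out, its lower edge level with the mouth of the barrel (40 mm of pull). Finish holding it exactly there, still gripping the knob, so that I can slide the tray in under the raised follower; leave the other things on the counter where they are.

Things in the scene. Friction and masses are not known exactly. Their poses are not given: they have to be found in the camera images.
- dispenser: Loyalty-card dispenser screwed to the counter, fixed: black base plate 300 x 92 x 6 mm, drawn-out aluminium tray on its front part, housing (clear sides, black roof) behind. Origin: on the counter under the tray's centre; x points from tray to housing (front is -x), z up. The housing spans x 0.091 to 0.213, y -0.047 to 0.047, roof 84 mm above the counter.
- tray (a point): Centre of the tray bed's upper face, 10 mm above the counter; axes as the dispenser's. Four L-shaped corner posts leave 96 mm (x) by 65 mm (y) between them; their tops flare outward and end 43 mm above the counter. Open between the posts: gaps of 72 mm on the two long sides (for fingers) and 40 mm on the short ends (for the divider's tab).
- old_cards: The pile of black loyalty cards left in the tray, 58 x 89 x 9 mm, lying on the bed. Origin: centre of its underside; its own y is its long axis and lies along the dispenser's x. Its top is 19 mm above the counter.
- divider: Stiff red reorder divider lying flat: plate 89 (own x) x 58 (own y) x 5 mm, about 25 g, with a 26 mm wide tab reaching 18 mm beyond its -x end. Origin: centre of the plate's underside (tab not counted). Can be grasped from above across the 58 mm, fingertips just over the counter. Laid right, its underside is 9 mm above the tray bed, its x along the dispenser's x.
- tab (a point): Upper face of the divider's tab, 54.5 mm from the plate's centre along its own -x.
- new_cards: The fresh pile of black loyalty cards with a red stripe, lying flat on the counter: 58 (own x) x 89 (own y) x 9 mm, about 45 g, stays together as one block. Origin: centre of its underside. Can be grasped from above across its 58 mm width. Properly stacked, its underside is 14 mm above the tray bed, its y along the dispenser's x (either way round).
- rod (a joint): How far the follower rod is pulled up out of its barrel, m: 0 at rest; black one-pile ring just out at 0.020; red two-pile ring just out (lower edge level with the barrel's mouth) at 0.040; hard stop at 0.058. The inner spring pulls back with about 6 N at rest, 12 N at 0.040, 14 N at the stop; let go, the rod springs home.
- knob (a point): Centre of the gripping part of the rod's black knob: round, upright, 25 to 26 mm diameter from 8 mm below to 8 mm above this point; top 13 mm above it, lower end (19 mm diameter) 19 mm below it, 3 mm over the barrel at rest. At rest 146 mm above the counter, 150 mm along the dispenser's +x from its origin; moves straight up with the rod.
- barrel_mouth (a point): Centre of the mouth of the fixed aluminium barrel (24 mm diameter at the mouth) from which the rod comes, 124 mm above the counter.
- till_roll: Bystander, loose: white paper till roll standing upright, 61 mm diameter, 79 mm high. Origin: centre of its underside.
- bell: Bystander, loose: white dome call bell, 76 mm diameter, 52 mm high. Origin: centre of its underside.
- lids: Bystander, loose: short stack of black cup lids, 87 mm diameter, 44 mm high. Origin: centre of its underside.
Not all that is in view belongs to the job. Leave any yellow look-alike of the new_cards alone.

How it is judged:
By the outcome, as a careful person would: the job done as asked, in the order asked, and still so for the second after the job is handed in, while the arm keeps its last pose, push and grip.
It also fails if it takes over 72 s, if anything falls off the work surface, if the arm or the gripper's body presses on something with over 40 N, if the wrist force passes 120 N, or if a joint passes its speed limit or range.

## Robot

A 6-joint arm with a two-finger parallel gripper is mounted at the origin on a cart in front of the work surface, level with it; the furniture and walls round the work are solid. World frame = base frame: x ahead of the robot, y to its left, z up, the work surface at z = 0. Lengths are in m, angles in degrees, forces in N, time in s.
With the tool pointing down it reaches from about 0.325 to 0.775 m from the base axis. Payload 5.5 kg.
Tool frame: the origin (TCP) lies at the centre of the arm's flange, where the gripper is bolted on; the fingertips stand 182 mm ahead of it and the grasp point (between the pads) lies 163 mm ahead of it; z points along the fingers, y is the line along which they close (so a half turn about z gives the same grasp; the last joint's range is limited). The gripper opens to 88 mm and grips with 3 to 60 N. Pads are 20 mm wide; open, the fingers measure 115 mm over their backs; the gripper's body (75 mm by 178 mm) begins 61 mm behind the grasp point.
Start: joints at [-74.181, 5.22, 70.514, -0, 104.267, -3.249], TCP at [0.196, -0.567, 0.405] pointing down, gripper open.
Joint ranges: [-164.24, 164.24], [-49.07, 125.15], [9.68, 141.18], [-86.29, 266.29], [3.28, 154.24], [-151.56, 151.56]. Speed limits (degrees/s): [147.25, 147.25, 172.46, 180, 180, 180].

## Interface

Orientations are given as [roll, pitch, yaw] about the fixed x, y, z axes, in that order (R = Rz(yaw) Ry(pitch) Rx(roll)).
In Python, from station import r gives the robot as it stands. The module is installed in compiled form; this text tells all that it offers. Calls block until the motion is done:
- r.reach(position, orientation): joint-space move of the TCP to a pose.
- r.servo_line(position, rotation=None, speed=0.15): straight line of the TCP; rotation=None keeps the orientation; speed is the mean speed in m/s.
- r.move_joints(angles): joint-space move.
- r.let_go() and r.grab(squeeze=None): open the fingers fully, or close them until they stop; squeeze is the grip in N (None keeps the last).
- r.wait(seconds).
- r.inverse_kinematics(position, orientation): joint angles nearest the present ones, or None.
- r.sense(): the state.
- r.snapshot(name): name is "scene" or "side" or "wrist"; returns a dict with "frame" (384x512x3 uint8, red, green, blue), "fx", "fy", "cx", "cy" (pixels), "dist_coeffs" ([k1, k2, p1, p2, k3] as OpenCV has them; the pictures are not rectified), "R" (3x3) and "t" (3): a world point X has camera coordinates R X + t. Camera axes: x right, y down, z forward; pixel columns grow to the right and rows downward; lengths in m; the calibration is good to about 2 mm. A picture is of the moment at which its call begins. There is no depth.
A pose or a line that the arm cannot do raises r.IKError and nothing moves.
- r.hand_in(): hands the job in; it is judged then, once.
The state is a dict: "clock": time; "joints": joint angles; "joint_vel": joint speeds; "joint_torque": joint torques, N m; "tcp_pos": TCP position; "orientation": TCP orientation; "contact_force": force on the tool from outside, world axes, zero at the start; "torque": the same for the moment, N m; "opening": finger opening in m; "gripper_force": force on a finger pad.
Only numpy, scipy, OpenCV 4.12 (cv2) and the standard library are available. Lean on these libraries where they do the work, as an engineer would, in place of code of your own. Each camera call takes 0.05 s, during which the arm holds its last target. There are 200 camera calls.

## Working session

There is one attempt and no reset: what is moved stays moved. The work goes in short steps, each a Python script; the robot and the scene stay as the last script left them, time stands still between calls to the robot, and variables do not carry over. Pictures are saved under pics/ and viewed, at most 11 in all, crops included, and the job is handed in when it is done.

```bash
mkdir -p pics; ls; python3 - <<'E'
from station import r
import cv2,pickle
d={n:r.snapshot(n) for n in("scene","side","wrist")}
pickle.dump(d,open("s0.pkl","wb"))
for n in d: cv2.imwrite(f"pics/{n}0.png",cv2.resize(d[n]["frame"][:,:,::-1],(800,600),interpolation=cv2.INTER_CUBIC)); print(n,d[n]["t"],d[n]["R"],d[n]["fx"],d[n]["dist_coeffs"])
print(r.sense())
E
```

```text
pics
scene [0.40213387 0.33323534 0.91801351] [[-0.79193873 -0.61055493  0.0074651 ]
 [-0.47094741  0.60298366 -0.64390935]
 [ 0.3886407  -0.51345242 -0.76506537]] 352.24371185060687 [-0.05080638  0.          0.          0.          0.        ]
side [-0.50862639  0.17649463  1.09438535] [[ 0.9202068  -0.39139072  0.00572228]
 [-0.17349263 -0.4209194  -0.89035227]
 [ 0.35088423  0.81831544 -0.4552363 ]] 417.9648881639774 [-0.07339346  0.          0.          0.          0.        ]
wrist [-0.59967947 -0.03150223  0.38881241] [[ 0.3267193  -0.94512073 -0.00114059]
 [-0.91330449 -0.31603076  0.25690361]
 [-0.24316539 -0.08289367 -0.96643636]] 290.48351202034627 [-0.03764637  0.          0.          0.          0.        ]
{'clock': 0.15, 'joints': array([-7.41795967e+01,  5.25334424e+00,  7.05656632e+01, -2.39094595e-05,
        1.04265326e+02, -3.24795341e+00]), 'joint_vel': array([-0.14832467, -0.05021546, -0.18521805, -0.04425119, -0.11822329,
       -0.10615193]), 'joint_torque': array([ 2.55297971e-03, -4.47043097e+01, -4.06906593e+01,  6.99248048e-02,
        2.73991562e-02, -9.89842874e-05]), 'tcp_pos': array([ 0.19603731, -0.56712656,  0.40376852]), 'orientation': array([-1.79915801e+02, -4.75493438e-03,  1.90683473e+01]), 'contact_force': array([ 0.87710393,  0.13857536, -0.08264057]), 'torque': array([-0.02092475,  0.00018814, -0.00486345]), 'gripper_force': 0.0, 'opening': 0.0880728140281819}
```

View pics/scene0.png

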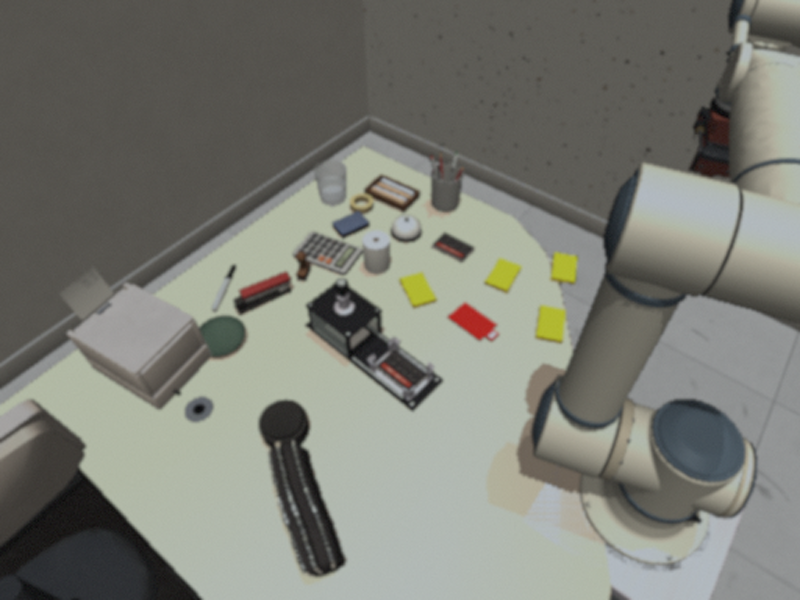

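View pics/side0.png

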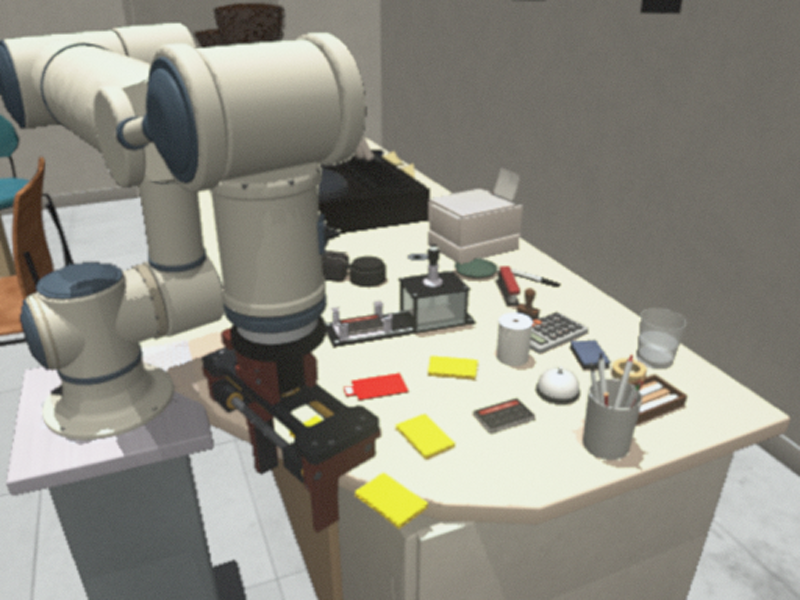

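The scene view (800x600 px) shows the tray at about (395,368), the housing at (345,315) and the knob at (342,285). The red divider is at (473,320) with its tab at (492,335), and the fresh cards are at (453,246). The side view agrees: divider (377,386), new cards (504,414). I'll compute rough positions, then look from above with the wrist camera.

```bash
cat > h.py <<'E'
import numpy as np,cv2
def K(d): return np.array([[d["fx"],0,d["cx"]],[0,d["fy"],d["cy"]],[0,0,1.]])
def px2w(d,uv,z):
    p=cv2.undistortPoints(np.array(uv,float).reshape(-1,1,2),K(d),np.array(d["dist_coeffs"],float)).reshape(-1,2)
    ray=np.c_[p,np.ones(len(p))]@d["R"]; c=-d["R"].T@d["t"]
    return c+ray*((z-c[2])/ray[:,2])[:,None]
def w2px(d,X):
    return cv2.projectPoints(np.array(X,float).reshape(-1,3),cv2.Rodrigues(np.array(d["R"]))[0],np.array(d["t"],float),K(d),np.array(d["dist_coeffs"],float))[0].reshape(-1,2)
def save(d,n): cv2.imwrite(f"pics/{n}.png",cv2.resize(d["frame"][:,:,::-1],(800,600),interpolation=cv2.INTER_CUBIC))
E
python3 - <<'E'
import pickle
from h import *
np.set_printoptions(precision=4,suppress=True)
d=pickle.load(open("s0.pkl","rb")); s=d["scene"]
P=lambda u,v,z:px2w(s,[((u+.5)*.64-.5,(v+.5)*.64-.5)],z)[0]
for n,a in dict(divider=(470,319,.005),tab=(493,336,.005),new=(453,246,.009),old=(399,370,.019),knob=(342,285,.159),bell=(406,228,.03),roll=(376,240,.079),tray_front=(413,404,.006),tray_r=(440,378,.006)).items(): print(n,P(*a))
p=lambda u,v,z:px2w(d["side"],[((u+.5)*.64-.5,(v+.5)*.64-.5)],z)[0]
for n,a in dict(divider=(380,386,.005),new=(504,415,.009),knob=(433,248,.159)).items(): print(n,p(*a))
w=d["wrist"];print(-w["R"].T@w["t"])
E
```

```text
divider [ 0.4434 -0.1393  0.005 ]
tab [ 0.3814 -0.1311  0.005 ]
new [ 0.5938 -0.295   0.009 ]
old [0.4774 0.0597 0.019 ]
knob [0.6178 0.05   0.159 ]
bell [ 0.7049 -0.2578  0.03  ]
roll [ 0.7005 -0.1437  0.079 ]
tray_front [0.4156 0.0963 0.006 ]
tray_r [0.4088 0.0189 0.006 ]
divider [ 0.4403 -0.1467  0.005 ]
new [ 0.5938 -0.3048  0.009 ]
knob [0.6261 0.0429 0.159 ]
[ 0.2617 -0.5445  0.3832]
```

```bash
python3 - <<'E'
from station import r
from h import *
import pickle
D={}
for n,p in dict(new=(.594,-.30),div=(.43,-.14),tray=(.46,.058)).items():
    r.reach([p[0]-.0,p[1],.34],[180,0,-5]); r.wait(.3)
    D[n]=r.snapshot("wrist"); D[n]["q"]=r.sense()["orientation"]
pickle.dump(D,open("s1.pkl","wb"))
print(r.sense()["clock"],D["tray"]["q"])
cv2.imwrite("pics/w1.png",cv2.resize(np.hstack([D[n]["frame"][60:,60:452] for n in D])[:,:,::-1],None,fx=.68,fy=.68))
save(D["tray"],"tray1"); save(D["new"],"new1")
E
```

```text
4.6917 [ 1.79994972e+02 -4.10753534e-03 -5.09109862e+00]
```

View pics/tray1.png

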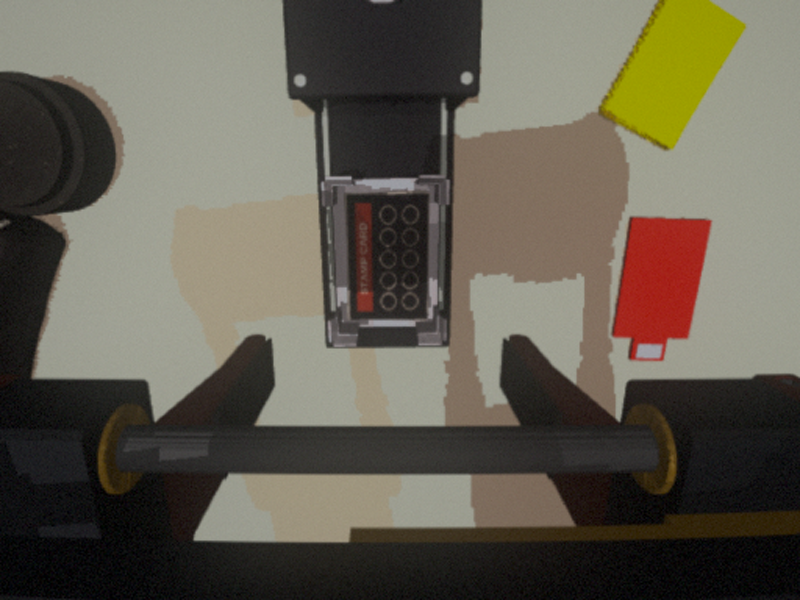

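View pics/new1.png

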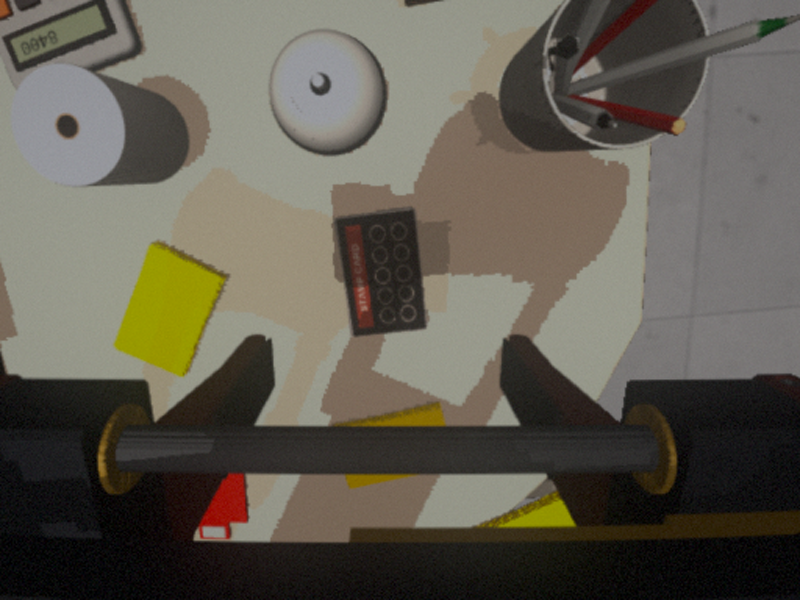

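The tray view shows old cards with corners near (348,196)–(428,318), housing roof front corners (288,98) and (480,97), and base front corners (327,347) and (450,346). The divider's plate runs from (630,217) to (690,340), with its tab at (648,350). The other view shows the new cards with corners near (336,217), (412,208), (426,327) and (352,335). I'll fit the known outlines to the image edges.

```bash
cat > fit.py <<'E'
from h import *
from scipy.optimize import minimize
def segs(poly,closed=True,n=60):
    p=np.array(poly,float); q=np.roll(p,-1,0) if closed else p[1:]
    p=p if closed else p[:-1]; t=np.linspace(.03,.97,n)[:,None]
    return np.vstack([a+(b-a)*t for a,b in zip(p,q)])
def rect(a,b,z): return segs([(-a/2,-b/2,z),(a/2,-b/2,z),(a/2,b/2,z),(-a/2,b/2,z)])
def fit(d,model,x0,thr=(40,110)):
    g=cv2.GaussianBlur(cv2.resize(d["frame"],None,fx=3,fy=3,interpolation=cv2.INTER_CUBIC),(0,0),2)
    e=np.zeros(g.shape[:2],np.uint8)
    for c in range(3): e|=cv2.Canny(g[:,:,c],*thr)
    D=cv2.distanceTransform(255-e,cv2.DIST_L2,5)/3
    def proj(v):
        c,s=np.cos(v[2]),np.sin(v[2]); X=model@np.array([[c,s,0],[-s,c,0],[0,0,1]])+[v[0],v[1],0]
        return w2px(d,X)
    def cost(v):
        uv=(proj(v)*3+1).astype(np.float32)
        q=cv2.remap(D,uv[None,:,0].copy(),uv[None,:,1].copy(),cv2.INTER_LINEAR,borderValue=20)
        return np.minimum(q,4).mean()
    best=None
    for dx in(-.006,0,.006):
     for dy in(-.006,0,.006):
      for da in(-.06,0,.06):
        s=np.array(x0)+[dx,dy,da]
        m=minimize(cost,s,method="Nelder-Mead",options=dict(initial_simplex=s+np.vstack([np.zeros(3),np.diag([.004,.004,.05])]),xatol=1e-5))
        if best is None or m.fun<best.fun: best=m
    return best.x,best.fun,proj(best.x)
div=segs([(-.0445,-.029,.005),(.0445,-.029,.005),(.0445,.029,.005),(-.0445,.029,.005),(-.0445,.013,.005),(-.0625,.013,.005),(-.0625,-.013,.005),(-.0445,-.013,.005)])
cards=lambda z:rect(.089,.058,z)      # x = long axis here
roof=segs([(.19,.047,.084),(.091,.047,.084),(.091,-.047,.084),(.19,-.047,.084)],False)
E
python3 - <<'E'
from fit import *
import pickle
D=pickle.load(open("s1.pkl","rb"));np.set_printoptions(precision=4,suppress=True)
def c(n,u,z): return px2w(D[n],[((a+.5)*.64-.5,(b+.5)*.64-.5) for a,b in u],z)
def init(p): # first long edge pair
    m=p.mean(0); v=(p[0]+p[1]-p[2]-p[3]); return [m[0],m[1],np.arctan2(v[1],v[0])]
res={}
x=init(c("tray",[(348,196),(426,194),(428,318),(349,320)],.019)); print(x)
res["old"]=("tray",)+fit(D["tray"],cards(.019),x)
res["roof"]=("tray",)+fit(D["tray"],roof,[x[0],x[1],x[2]])
x=init(c("tray",[(630,217),(711,219),(690,340),(613,336)],.005))
res["divt"]=("tray",)+fit(D["tray"],div,x)
res["div"]=("div",)+fit(D["div"],div,x)
x=init(c("new",[(336,217),(412,208),(426,327),(352,335)],.009))
res["new"]=("new",)+fit(D["new"],cards(.009),x)
for n,(i,x,f,uv) in res.items():
    print(n,x[:2],np.degrees(x[2]),f)
ims=[]
for i in("tray","div","new"):
    g=cv2.resize(D[i]["frame"][:,:,::-1],None,fx=3,fy=3,interpolation=cv2.INTER_CUBIC)
    for n,(j,x,f,uv) in res.items():
        if j==i:
            for a in uv*3+1: cv2.circle(g,tuple(int(k) for k in a),1,(0,255,0),-1)
    ims.append(g)
a=ims[0][0:700,520:1400]
b=np.hstack([ims[1][250:900,500:1000],ims[2][350:700,560:900][:350]]) if 0 else cv2.resize(ims[1][250:750,450:1100],None,fx=1,fy=1)
c2=ims[2][350:700,560:900]
cv=np.zeros((1200,900,3),np.uint8); cv[:700,:880]=a; cv[700:,:540]=b[:500,:540]; cv[700:1050,545:885]=c2
cv2.imwrite("pics/fit.png",cv2.resize(cv,(450*1,600)) if 0 else cv2.resize(cv,None,fx=.5,fy=.5,interpolation=cv2.INTER_AREA))
E
```

```text
[np.float64(0.4742889517825689), np.float64(0.05455482650453135), np.float64(-0.07671133820307943)]
old [0.4837 0.0697] -4.096280108728553 1.5614694356918335
roof [0.4735 0.0595] -6.131064687870889 2.6854374408721924
divt [ 0.4395 -0.1405] -6.544419732048137 0.2181486338376999
div [ 0.4394 -0.141 ] -6.45579699833221 0.1245734691619873
new [ 0.5969 -0.296 ] 2.023392989909338 1.7974134683609009
```

View pics/fit.png

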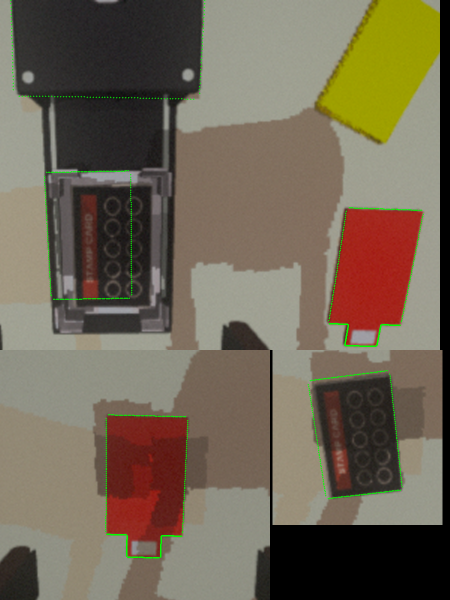

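```bash
sed -i 's/(\.19,/(.14,/g' fit.py; python3 - <<'E'
from fit import *
import pickle
D=pickle.load(open("s1.pkl","rb"));np.set_printoptions(precision=4,suppress=True)
def c(n,u,z): return px2w(D[n],[((a+.5)*.64-.5,(b+.5)*.64-.5) for a,b in u],z)
def init(p):
    m=p.mean(0); v=(p[0]+p[1]-p[2]-p[3]); return [m[0],m[1],np.arctan2(v[1],v[0])]
po=c("tray",[(348,196),(426,194),(428,318),(349,320)],.019); pn=c("new",[(336,217),(412,208),(426,327),(352,335)],.009)
res={}
base=segs([(.08,.046,.006),(-.087,.046,.006),(-.087,-.046,.006),(.08,-.046,.006)],False)
for thr in((10,30),(20,60)):
  for n,i,m,x in(("old","tray",cards(.019),init(po)),("roof","tray",roof,init(po)),("base","tray",base,init(po)),("new","new",cards(.009),init(pn))):
    res[n]=(i,)+fit(D[i],m,x,thr); print(thr,n,np.array(x),res[n][1],np.degrees(res[n][1][2]),res[n][2])
t=[]
for i,(y0,y1,x0,x1) in (("tray",(0,240,170,320)),("new",(120,225,205,290))):
    g=cv2.resize(D[i]["frame"][:,:,::-1],None,fx=4,fy=4,interpolation=cv2.INTER_CUBIC)
    g=np.clip(g.astype(float)*1.6,0,255).astype(np.uint8)
    for n,(j,x,f,uv) in res.items():
        if j==i:
            for a in uv*4+1.5: cv2.circle(g,tuple(int(round(k)) for k in a),0,(0,255,0),-1)
    t.append(g[y0*4:y1*4,x0*4:x1*4])
a=cv2.resize(t[0],None,fx=.62,fy=.62,interpolation=cv2.INTER_AREA);b=t[1]
o=np.zeros((600,800,3),np.uint8); o[:a.shape[0],:a.shape[1]]=a[:600]; o[:b.shape[0],400:400+b.shape[1]]=b
cv2.imwrite("pics/fit2.png",o)
E
```

```text
(10, 30) old [ 0.4743  0.0546 -0.0767] [ 0.4835  0.0652 -0.0641] -3.674766997978032 0.4415510892868042
(10, 30) roof [ 0.4743  0.0546 -0.0767] [ 0.4719  0.0551 -0.0725] -4.151920556104051 1.6085261106491089
(10, 30) base [ 0.4743  0.0546 -0.0767] [ 0.4809  0.0552 -0.0748] -4.284865686903162 1.3383883237838745
(10, 30) new [ 0.5961 -0.2977  0.0323] [ 0.5959 -0.2965  0.067 ] 3.8392945461057035 0.8696665167808533
(20, 60) old [ 0.4743  0.0546 -0.0767] [ 0.4758  0.0462 -0.0912] -5.224426208071232 0.5656793117523193
(20, 60) roof [ 0.4743  0.0546 -0.0767] [ 0.4719  0.0551 -0.0725] -4.151920556104051 1.6085261106491089
(20, 60) base [ 0.4743  0.0546 -0.0767] [ 0.4833  0.055  -0.0775] -4.4410948609205905 1.4941630363464355
(20, 60) new [ 0.5961 -0.2977  0.0323] [ 0.5957 -0.2965  0.0672] 3.8474718989605377 0.8913687467575073
```

View pics/fit2.png

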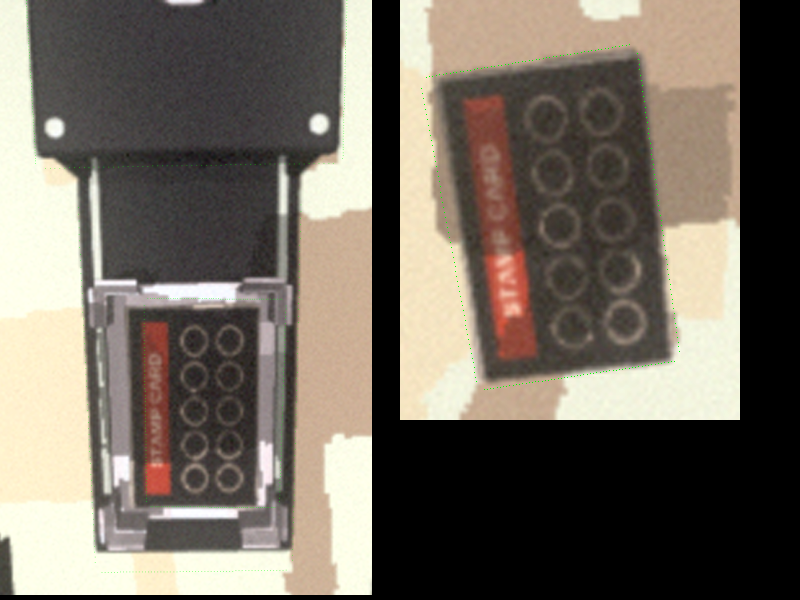

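The divider fit is excellent, but the dark cards need a closer look, so I'll take lower pictures.

```bash
python3 - <<'E'
from station import r
from h import *
import pickle
D={}
for n,p in dict(tray=(.435,.056,-4.3),new=(.56,-.297,3.)).items():
    r.reach([p[0],p[1],.28],[180,0,p[2]]); r.wait(.3)
    D[n]=r.snapshot("wrist")
pickle.dump(D,open("s2.pkl","wb"));np.set_printoptions(precision=1,suppress=True)
print(r.sense()["clock"])
o=np.zeros((600,800,3),np.uint8)
for k,(n,cx,cz,z) in enumerate((("tray",.474,.055,.019),("new",.596,-.297,.009))):
    c=w2px(D[n],[(cx,cz,z)])[0]; print(n,c)
    u0,v0=int(c[0])-66,max(int(c[1])-100,0)
    g=D[n]["frame"][v0:v0+200,u0:u0+133,::-1]
    g=np.clip(255*(g/255.)**.6,0,255).astype(np.uint8)
    g=cv2.resize(g,None,fx=3,fy=3,interpolation=cv2.INTER_CUBIC); o[:g.shape[0],k*400:k*400+399]=g[:600]; print(u0,v0)
cv2.imwrite("pics/close.png",o)
E
```

```text
7.1583
tray [244.7 150.8]
178 50
new [250.  151.7]
184 51
```

View pics/close.png

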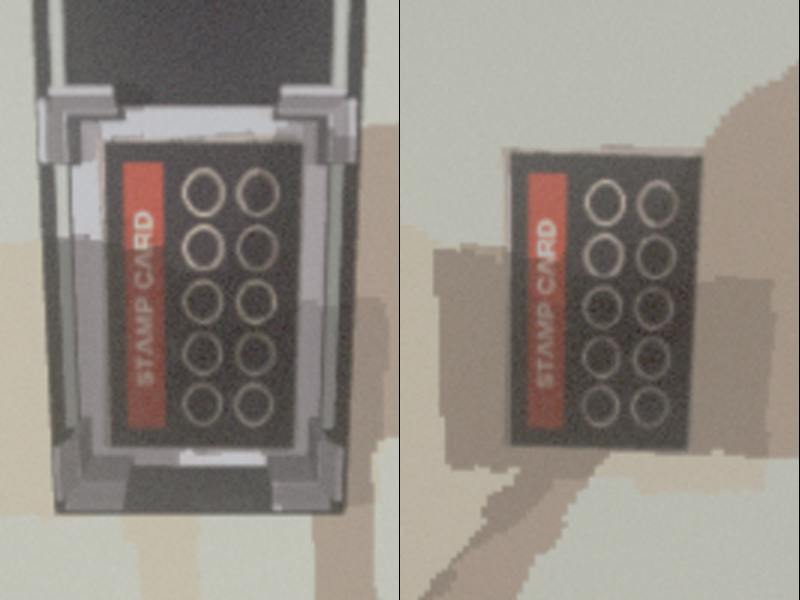

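The old cards' corners in the left crop are at (104,140), (302,140), (296,449) and (109,450). The new cards' corners in the right crop are at (507,149), (704,152), (691,453) and (509,447), including the pale rim. I'll solve poses from these and from the base-plate edges.

```bash
python3 - <<'E'
from h import *
from scipy.optimize import least_squares
import pickle
D=pickle.load(open("s2.pkl","rb"));np.set_printoptions(precision=4,suppress=True)
def full(u,u0,v0): return np.array([(u0+(a+.5)/3-.5,v0+(b+.5)/3-.5) for a,b in u])
def pose(d,uv,M,x0):
    def f(v):
        c,s=np.cos(v[2]),np.sin(v[2]); return (w2px(d,M@np.array([[c,s,0],[-s,c,0],[0,0,1]])+[v[0],v[1],0])-uv).ravel()
    m=least_squares(f,x0,x_scale=[.01,.01,.1]); return m.x,np.degrees(m.x[2]),f(m.x)
def C(z): return np.array([(.0445,.029,z),(.0445,-.029,z),(-.0445,-.029,z),(-.0445,.029,z)])
for z in(.019,.0175): print("old",*pose(D["tray"],full([(104,140),(302,140),(296,449),(109,450)],178,50),C(z),[.474,.055,-.07]))
for z in(.009,.0075): print("new",*pose(D["new"],full([(107,149),(304,152),(291,453),(109,447)],184,51),C(z),[.596,-.297,.05]))
T=D["tray"]
print("base",px2w(T,full([(56,513),(342,513),(34,30),(366,30)],178,50),.006))
print("posts z.043",px2w(T,full([(48,87),(348,87),(39,163),(355,163),(56,505),(342,505)],178,50),.043))
p=px2w(pickle.load(open("s1.pkl","rb"))["tray"],[((a+.5)*.64-.5,(b+.5)*.64-.5) for a,b in[(288,98),(480,97)]],.084);print("roof",p)
E
```

```text
old [ 0.4743  0.0546 -0.0768] -4.402037556790616 [-3.3797 -1.5118  3.217  -1.3906  2.1136  2.1198 -1.9373  1.6786]
old [ 0.4741  0.0546 -0.0768] -4.401773481561568 [-3.149  -1.2246  2.986  -1.1046  1.9209  1.7619 -1.7441  1.3216]
new [ 0.5949 -0.2981  0.0362] 2.0736538405559033 [-1.9589 -1.2501  2.2309 -0.9623  1.5358  0.9503 -1.8235  1.9091]
new [ 0.5947 -0.2981  0.0362] 2.0730840578319687 [-1.7501 -0.9789  2.0107 -0.6987  1.3613  0.6166 -1.6377  1.5803]
base [[0.4104 0.1056 0.006 ]
 [0.4037 0.0164 0.006 ]
 [0.5506 0.0951 0.006 ]
 [0.5438 0.0045 0.006 ]]
posts z.043 [[0.5311 0.0868 0.043 ]
 [0.5258 0.0159 0.043 ]
 [0.514  0.0911 0.043 ]
 [0.5082 0.0149 0.043 ]
 [0.4264 0.0973 0.043 ]
 [0.4207 0.0213 0.043 ]]
roof [[0.5696 0.0949 0.084 ]
 [0.5618 0.002  0.084 ]]
```

Both close-up measurements and the base and roof edges agree. The tray centre is about (0.4744, 0.0549) at yaw -4.5°. Next, pick and place the divider.

```bash
cat > job.py <<'E'
from station import r
from h import *
TR=np.array([.4744,.0549]); TY=-4.5
def st(m):
    s=r.sense(); print(m,round(s["clock"],2),"open",round(s["opening"],4),"gf",round(s["gripper_force"],1),"F",np.round(s["contact_force"],1),"tcp",np.round(s["tcp_pos"],4),"yaw",round(s["orientation"][2],2)); return s
def pick(xy,yaw,z=.184):
    r.reach([*xy,.26],[180,0,yaw]); r.servo_line([*xy,.20],speed=.1); r.servo_line([*xy,z],speed=.04); st("down")
    r.grab(15); st("grabbed"); r.servo_line([*xy,z+.006],speed=.03); r.servo_line([*xy,.29],speed=.15); st("up")
def place(z):
    r.reach([*TR,.29],[180,0,TY]); r.wait(.3); r.servo_line([*TR,z+.03],speed=.1); st("above"); r.servo_line([*TR,z+.001],speed=.03); st("placed")
    r.let_go(); st("open"); r.servo_line([*TR,.27],speed=.08)
E
python3 - <<'E'
from job import *
pick((.4394,-.1408),-6.5); 
if r.sense()["opening"]>.05: place(.203)
r.reach([.435,.056,.28],[180,0,-4.5]); r.wait(.3)
d=r.snapshot("wrist"); import pickle; pickle.dump(d,open("s3.pkl","wb")); st("end")
g=np.clip(255*(d["frame"][:,:,::-1]/255.)**.6,0,255).astype(np.uint8)[40:260,110:400]
cv2.imwrite("pics/p3.png",cv2.resize(g,None,fx=2.7,fy=2.7,interpolation=cv2.INTER_CUBIC))
E
```

```text
down 9.27 open 0.0878 gf 0.0 F [-0.1 -0.3 -0.4] tcp [ 0.4393 -0.1407  0.1838] yaw -6.5
grabbed 9.84 open 0.0575 gf 15.0 F [0.1 0.6 1.4] tcp [ 0.4394 -0.1408  0.1841] yaw -6.5
up 11.01 open 0.0577 gf 15.0 F [ 0.1  0.9 -1.5] tcp [ 0.4392 -0.1407  0.2889] yaw -6.5
above 12.84 open 0.0576 gf 15.0 F [0.2 0.5 0.4] tcp [0.4746 0.0549 0.2334] yaw -4.5
placed 13.96 open 0.0575 gf 15.0 F [ 0.3  0.3 -0.4] tcp [0.4745 0.0549 0.2042] yaw -4.5
open 14.62 open 0.0882 gf 0.0 F [ 1.  -0.2 -0.1] tcp [0.4744 0.0549 0.204 ] yaw -4.5
end 16.23 open 0.0878 gf 0.0 F [-0.5  0.9 -0.7] tcp [0.4353 0.0559 0.2795] yaw -4.5
```

View pics/p3.png

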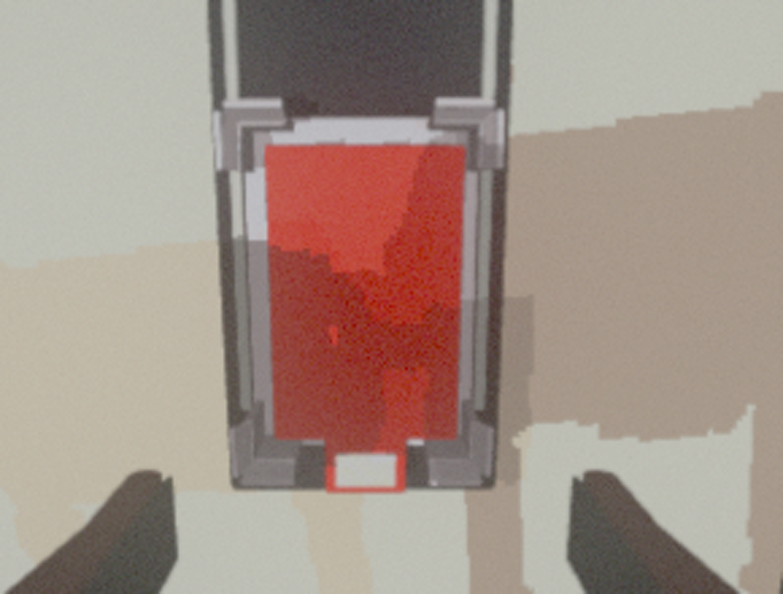

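The divider lies flat and square between the posts: plate (266–465, 146–440), tab at the front (327–405, 440–492). Next, the fresh cards, then a look at the tray and knob.

```bash
python3 - <<'E'
from job import *
pick((.5949,-.2979),2.07)
if r.sense()["opening"]>.05: place(.208)
r.reach([.435,.056,.28],[180,0,-4.5]); r.wait(.3); a=r.snapshot("wrist")
r.reach([.555,.048,.40],[180,0,-4.5]); r.wait(.3); b=r.snapshot("wrist")
import pickle; pickle.dump((a,b),open("s4.pkl","wb")); st("end")
f=lambda d,y,x:cv2.resize(np.clip(255*(d["frame"][:,:,::-1]/255.)**.6,0,255).astype(np.uint8)[y:y+200,x:x+133],None,fx=3,fy=3,interpolation=cv2.INTER_CUBIC)
c=w2px(b,[(.624,.0431,.159)])[0].astype(int); y0=max(c[1]-100,0); print(c,c[0]-66,y0)
cv2.imwrite("pics/p4.png",np.hstack([f(a,50,178),f(b,y0,c[0]-66)]))
E
```

```text
down 18.98 open 0.0879 gf 0.0 F [-0.1 -0.3  0.7] tcp [ 0.5948 -0.2979  0.1837] yaw 2.07
grabbed 19.55 open 0.0573 gf 15.0 F [-0.3  0.9  0.4] tcp [ 0.5949 -0.2979  0.1841] yaw 2.07
up 20.72 open 0.0573 gf 15.0 F [-0.1 -0.2 -1.5] tcp [ 0.5947 -0.2978  0.2886] yaw 2.07
above 23.07 open 0.0573 gf 15.0 F [ 0.6 -1.1 -0.1] tcp [0.4745 0.0549 0.2383] yaw -4.5
placed 24.19 open 0.0575 gf 15.0 F [ 0.2 -0.6 -0.2] tcp [0.4745 0.0549 0.2093] yaw -4.5
open 24.85 open 0.0875 gf 0.0 F [-0.1  0.2 -1.3] tcp [0.4744 0.0549 0.209 ] yaw -4.5
end 27.47 open 0.0879 gf 0.0 F [ 0.1 -0.4  0.3] tcp [0.5545 0.0481 0.3997] yaw -4.49
[246 110] 180 10
```

View pics/p4.png

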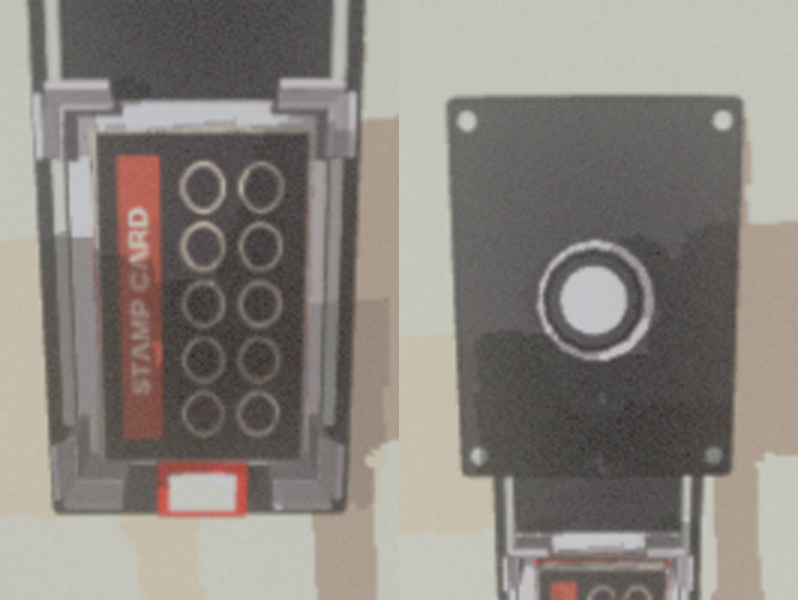

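The cards sit squarely on the divider inside the posts, corners (95,130)–(308,460), with the tab still at the front. The knob appears at (594,300) in the right crop, about 1 mm from the prediction. Next, grip the knob and pull.

```bash
python3 - <<'E'
from job import *
import pickle
k=(.6241,.0437)
r.reach([*k,.40],[180,0,TY]); r.wait(.2); s0=r.snapshot("side")
r.servo_line([*k,.35],speed=.1); r.servo_line([*k,.310],speed=.05); st("at knob")
r.grab(50); r.wait(.2); s=st("gripped"); s1=r.snapshot("side"); z0=s["tcp_pos"][2]
r.servo_line([*k,z0+.01],speed=.02); st("10")
r.servo_line([*k,z0+.04],speed=.02); r.wait(.4); s=st("40"); print(s["tcp_pos"][2]-z0)
s2=r.snapshot("side"); sc=r.snapshot("scene"); pickle.dump((z0,s0,s1,s2,sc),open("s5.pkl","wb"))
c=w2px(s2,[(*k,.13)])[0].astype(int)
f=lambda d:cv2.resize(d["frame"][c[1]-40:c[1]+40,c[0]-22:c[0]+22,::-1],None,fx=6,fy=6,interpolation=cv2.INTER_CUBIC)
print(w2px(s2,[(*k,z) for z in(.124,.127,.143,.146,.159,.167,.186,.199)]),c)
cv2.imwrite("pics/p5.png",np.hstack([f(s0),f(s1),f(s2)]))
E
```

```text
at knob 29.7 open 0.0877 gf 0.0 F [ 1.1 -0.2  0.2] tcp [0.6242 0.0437 0.3105] yaw -4.5
gripped 30.91 open 0.0237 gf 50.0 F [ 0.2  5.1 -1.3] tcp [0.6241 0.0445 0.3099] yaw -4.45
10 31.61 open 0.0243 gf 50.0 F [ 4.4  5.4 -6.7] tcp [0.6244 0.0445 0.318 ] yaw -4.44
40 33.66 open 0.0246 gf 50.0 F [  5.7   4.8 -10.8] tcp [0.6246 0.0445 0.3464] yaw -4.44
0.036491227819196614
[[275.98497685 168.97988985]
 [276.00713661 168.09517284]
 [276.12592535 163.34564183]
 [276.14831161 162.4492543 ]
 [276.24573373 158.54339766]
 [276.30602172 156.1223217 ]
 [276.45023493 150.31841647]
 [276.54974439 146.30325209]] [276 167]
```

View pics/p5.png

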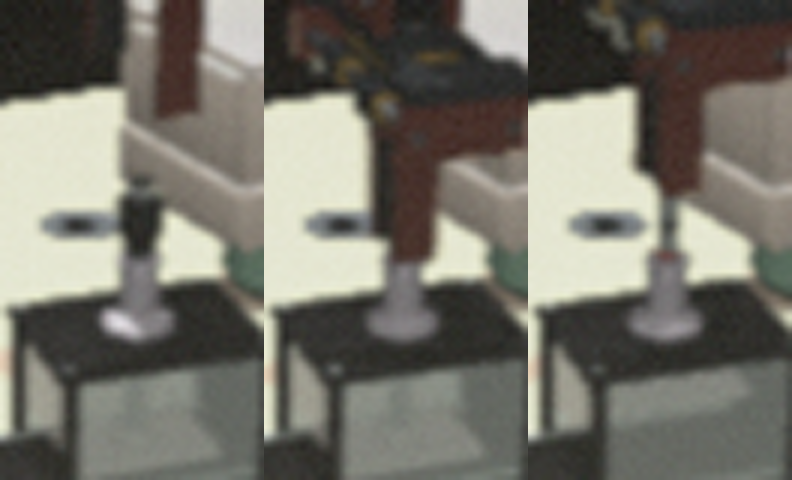

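Left to right, the strips show rest, gripped and pulled. In the last, the red ring is just emerging at the barrel mouth near (668,257). The arm sags about 3.5 mm under the spring, so the pull is about 36.5 mm minus any slip. To measure the slip, I'll lower slowly and find the height at which the spring preload vanishes.

```bash
cat >> job.py <<'E'
K=(.6241,.0437)
def meas():
    S=[]
    for _ in range(8): r.wait(.03); S.append(r.sense())
    return np.mean([s["tcp_pos"][2] for s in S]),np.mean([s["contact_force"][2] for s in S]),S[-1]["opening"]
E
python3 - <<'E'
from job import *
import pickle
z0=pickle.load(open("s5.pkl","rb"))[0]
W=[r.snapshot("wrist")]
print(np.round(np.array(meas()),5))
for dz in (.012,.008,.005,.004,.003,.002,.001,0):
    r.servo_line([*K,z0+dz],speed=.03); m=meas(); print(dz,round((m[0]-z0)*1e3,2),round(m[1],2),round(m[2],5))
W.append(r.snapshot("wrist")); pickle.dump(W,open("s6.pkl","wb")); print(r.sense()["clock"])
E
```

```text
[  0.34644 -11.50594   0.02436]
0.012 9.63 -8.17 0.02442
0.008 5.78 -7.76 0.02444
0.005 2.91 -7.25 0.02457
0.004 2.02 -7.03 0.0243
0.003 1.07 -6.81 0.02421
0.002 0.12 -6.68 0.02458
0.001 0.05 -3.59 0.02397
0 0.03 -0.22 0.02408
39.125
```

The preload knee is at z0 + 0.1 mm, so nothing slipped. Now I'll pull to a true 40 mm, compensating for the sag.

```bash
python3 - <<'E'
from job import *
import pickle
z0=pickle.load(open("s5.pkl","rb"))[0]; T=z0+.0401; c=z0+.0430
r.servo_line([*K,c],speed=.02); r.wait(.4)
for _ in range(3):
    m=meas(); print(round((m[0]-z0)*1e3,2),round(m[1],2),round(m[2],5))
    if abs(T-m[0])<.00015: break
    c+=T-m[0]; r.servo_line([*K,c],speed=.01); r.wait(.3)
r.wait(1.); m=meas(); print(round((m[0]-z0)*1e3,2),round(m[1],2),round(m[2],5)); st("hold")
d=r.snapshot("scene"); s=r.snapshot("side")
u=w2px(s,[(*K,.13)])[0].astype(int); v=w2px(d,[(.5,.05,.05)])[0].astype(int)
a=cv2.resize(s["frame"][u[1]-40:u[1]+40,u[0]-45:u[0]+10,::-1],(400,582),interpolation=cv2.INTER_CUBIC)
b=cv2.resize(d["frame"][v[1]-58:v[1]+58,v[0]-40:v[0]+40,::-1],(400,582),interpolation=cv2.INTER_CUBIC)
cv2.imwrite("pics/p6.png",np.hstack([a,b]))
E
```

```text
39.29 -12.22 0.02431
40.12 -12.0 0.02442
40.12 -11.71 0.02424
hold 44.17 open 0.0242 gf 50.0 F [  5.    5.5 -12. ] tcp [0.6246 0.0445 0.3501] yaw -4.44
```

View pics/p6.png

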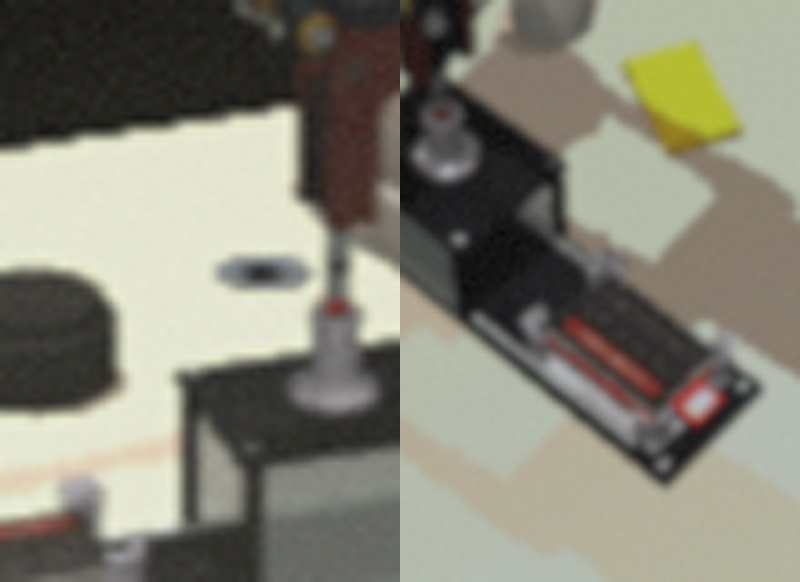

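The red ring sits just at the barrel mouth: (335,307) in the side view, (441,113) in the scene view. The stack is square in the tray with the tab at the front (700,400). Handing in.

```bash
python3 -c "
from station import r
print(r.hand_in())"
```

```text
the job is handed in; nothing more can be done
None
```

The job is handed in: the divider (tab at the front) and fresh cards are stacked squarely in the tray, and the gripper is still holding the knob at a measured 40 mm of pull with the red ring just out; it took about 44 s of the 72 s allowed.

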